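# Lean the rinsed front panel on the drying board

### The arm

A 7-joint arm with a two-finger parallel gripper is mounted at the origin on the work surface. World frame = base frame: x ahead of the robot, y to its left, z up, the work surface at z = 0. Lengths are in m, angles in rad, forces in N, time in s.
With the tool pointing down it reaches from about 0.425 to 0.975 m from the base axis. Payload 16.7 kg.
Tool frame: the origin (TCP) lies where the fingers leave the gripper's body, on its centre line; the fingertips stand 73 mm ahead of it and the grasp point (between the pads) lies robot.hold_point_z ahead of it (robot.hold_point_z is the distance from the TCP to the grasp point, in m); z points along the fingers, y is the line along which they close (so a half turn about z gives the same grasp; the last joint's range is limited). The gripper opens to 85 mm and grips with 20 to 120 N. Pads are 22 mm wide; open, the fingers measure 114 mm over their backs; the gripper's body (76 mm by 85 mm) begins 54 mm behind the grasp point. The pads swing forward as they close: fully open they stand 13 mm farther back than shut.
Start: joints at [1.062, 0.426, 0.074, 1.606, -0.034, 1.111, -0.067], TCP at [0.238, -0.632, 0.304] pointing down, gripper open.
Joint ranges: [-2.85, 2.85], [-0.5, 2.14], [-1.23, 1.37], [0.21, 2.46], [-1.02, 4.16], [0.16, 2.05], [-2.73, 2.73]. Speed limits (rad/s): [1.89, 1.89, 2.39, 2.39, 3.01, 3.01, 3.01].

### API

Orientations are given as a unit quaternion [w, x, y, z].
In Python, from cell import robot, viewer gives the robot as it stands. The module is installed in compiled form; this text tells all that it offers.
- The arm moves only by the tool drive_tool, never from a script. Its argument "commands" is a list of rows, each an object of numbers: "ax", "ay", "az": the turn, a rotation vector about the tool's x, y, z in degrees; "x", "y", "z": the shift along the tool's x, y, z in m; "claw": the closure, from -1 (fully open) to 1 (shut). In form: [{"ax": .., "ay": .., "az": .., "x": .., "y": .., "z": .., "claw": ..}, ...]. A call has 1 to 10 rows; each row shifts and turns the commanded pose from where the row before left it, along the tool's axes as they then stand; what a row does not reach is not made up. A row lasts 1/8 s, in which the tool goes at most 62.5 mm and 10.7 degrees, less where a joint would pass 70% of its speed; a pose out of reach is approached as far as the arm can. A call with a gripper value outside its range is refused whole. The fingers move at their own pace and stop on an object; "grip_force" is the grip in N (left out, the last holds). Time passes only in rows, so rows that do not move let the fingers close. It gives the time, the measured TCP pose, the force, the opening and the grip force at its end, in the units of the state.
- robot.read_state(): the state, without advancing time (a new reading comes with each control period).
- viewer.get_image(name): name is "scene" or "top"; returns a dict with "color" (400x640x3 uint8, red, green, blue), "fx", "fy", "cx", "cy" (pixels), "pose" (4x4, takes a point from camera to world coordinates). Camera axes: x right, y down, z forward; pixel columns grow to the right and rows downward; lengths in m; the calibration is good to about 2 mm. A picture is of the moment at which its call begins. There is no depth.
- robot.hand_in(): hands the job in; it is judged then, once.
The state is a dict: "clock": time; "q": joint angles; "dq": joint speeds; "joint_efforts": joint torques, N m; "ee_pos": TCP position; "tcp_rot": TCP orientation; "wrist_force": force on the tool from outside, world axes, zero at the start; "ft_torque": the same for the moment, N m; "finger_gap": opening from 0.0 (shut) to 1.0 (fully open); "gripper_force": force on a finger pad.
Only numpy, scipy, OpenCV 4.12 (cv2) and the standard library are available. Lean on these libraries where they do the work, as an engineer would, in place of code of your own. Each camera call takes 0.05 s, during which the arm holds its last target. There are 200 camera calls.

### The job

The rinsed aluminium front panel stands between the open jaws of the small vice. Take it out and set it gently on the plywood drying board to drip dry, the same way up: its lower edge on the board in the space between the backrest and the low batten, about in the middle and roughly square to them, and the panel clearly leaning back (about 20 degrees) against the top of the backrest. Let go of it and leave everything else on the bench where it is.

Things in the scene. Friction and masses are not known exactly. Their poses are not given: they have to be found in the camera images.
- panel: flat aluminium panel, 8 mm thick (its x), 130 wide (y), 170 high (z), 0.3 to 0.6 kg; 80 x 50 mm window from 30 to 80 mm above its lower edge, solid above. Origin: middle of its lower edge; z points to its upper edge. Starts upright in the vice, upper edge 200 mm above the bench. Front and back are alike.
- panel_foot (a point): middle of the panel's lower edge
- panel_top (a point): middle of the panel's upper edge, 170 mm from panel_foot
- vice: fixed grey drill-press vice, about 220 x 110 mm, 60 high. Origin on the bench under the middle of the jaw gap; jaws 13 mm apart along its x, gap along its y (jaws 100 mm wide); gap floor 30 mm, jaw tops 60 mm above the bench. The jaws do not move. Screw on its +x side.
- stand: fixed plywood drying board, base 180 (x) x 240 (y) x 15 mm; origin: middle of its underside. Upright backrest 240 mm wide, 15 thick: front face at x = -40 mm looks to +x (open side, roughly away from the robot), top 125 mm above the bench (110 above the base). Low batten from x = 50 to 62 mm, 12 mm high above the base. The panel leans towards -x.
- tape: roll of tape lying flat, ring 90 mm across, 30 mm high, between the vice and the drying board; bystander
- screwdriver: screwdriver 190 mm long lying along its x, between the vice and the drying board; bystander
- hammer: hammer 280 mm long lying on the far side of the bench; bystander
- dish: open steel bowl 150 mm across, 50 mm high, far side of the bench; bystander
- jar: open glass jar 90 mm across, 110 mm high, far side of the bench; bystander
- bottle: clear bottle 64 mm across, 190 mm high, far right; bystander
- drill: cordless drill lying on its side, about 250 x 210 x 64 mm, on the left of the bench, origin under its battery; bystander
Not all that is in view belongs to the job. Leave any turquoise look-alike of the vice alone. Several things have the shape of the panel; the one meant has the colours described above.

How it is judged:
By the outcome, as a careful person would: the job done as asked, in the order asked, and still so for the second after the job is handed in, with the robot touching nothing.
It also fails if it takes over 48 s, if anything falls off the work surface, if the arm or the gripper's body presses on something with over 40 N, if the wrist force passes 120 N, or if a joint passes its speed limit or range.

## Working session

There is one attempt and no reset: what is moved stays moved. The work goes in short steps, Python scripts to look and compute and a tool call to move; the robot and the scene stay as the last step left them, time stands still between calls to the robot, and variables do not carry over. Pictures are saved under pics/ and viewed, at most 10 in all, crops included, and the job is handed in when it is done.

Besides the shell and the picture viewer there is one more tool, called after "Call:" as name([rows], argument=value, ...), one row to a line, values as JSON. drive_tool: Moves the arm, as the interface text tells. Its arguments: {"type":"object","properties":{"commands":{"type":"array","items":{"type":"object","properties":{"ax":{"type":"number"},"ay":{"type":"number"},"az":{"type":"number"},"x":{"type":"number"},"y":{"type":"number"},"z":{"type":"number"},"claw":{"type":"number"}}}},"grip_force":{"type":"number"}},"required":["commands"]}

```bash
mkdir -p pics; python3 - <<'E'
from cell import robot, viewer
import cv2,numpy as np,pickle
np.set_printoptions(precision=4,suppress=True)
s=robot.read_state(); print(s['clock'],s['ee_pos'],s['tcp_rot'],s['finger_gap'],robot.hold_point_z)
for n in('scene','top'):
    d=viewer.get_image(n); pickle.dump(d,open(n+'0.pkl','wb'))
    cv2.imwrite(f'pics/{n}0.png',d['color'][:,:,::-1]); print(n,d['fx'],d['cx'],d['cy']); print(d['pose'])
E
```

```text
0.0 [ 0.2375 -0.6315  0.3032] [-0.0006  0.9839  0.1789 -0.0002] 1.0003968304966153 0.0539
scene 481.72483739437877 316.39973851146965 201.53620101499314
[[-0.1328  0.6474 -0.7505  1.5325]
 [ 0.991   0.1013 -0.088   0.1142]
 [ 0.0191 -0.7554 -0.655   1.0458]
 [ 0.      0.      0.      1.    ]]
top 513.89600308674 318.49710135736973 198.8138042126035
[[-0.0301 -0.9787  0.2031  0.1129]
 [-0.9995  0.029  -0.0085  0.018 ]
 [ 0.0024 -0.2033 -0.9791  2.0193]
 [ 0.      0.      0.      1.    ]]
```

View pics/scene0.png

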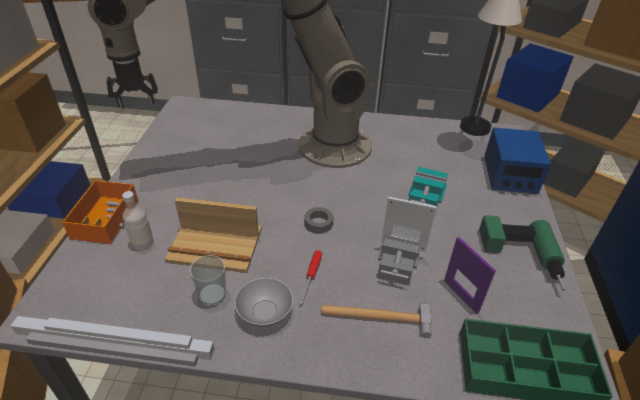

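View pics/top0.png

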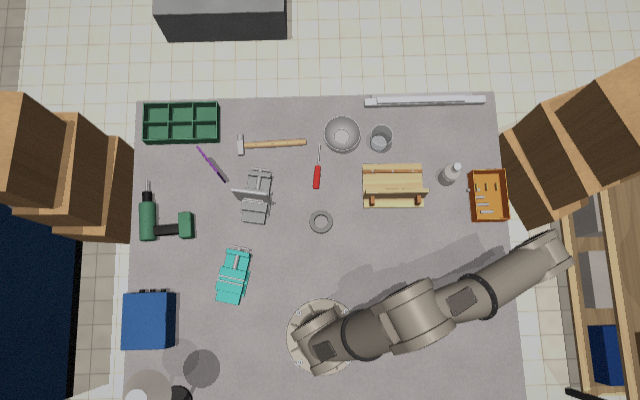

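Scene view: the candidates are the grey panel in the grey vice at about (408,225), and the purple panel look-alike at (470,275). The turquoise vice at (428,187) is also a look-alike. I choose the grey panel and grey vice. The drying board is at (215,235) in scene and (393,187) in top. One close crop montage checks the choice and gives corner pixels.

```bash
python3 - <<'E'
import cv2,numpy as np,pickle
def crop(n,u,v,w=80,h=60):
    im=pickle.load(open(n+'0.pkl','rb'))['color'][v:v+h,u:u+w,::-1]
    return cv2.resize(im,(400,300),interpolation=cv2.INTER_CUBIC)
m=np.vstack([np.hstack([crop('top',215,160,),crop('scene',360,190,120,90)]),np.hstack([crop('top',355,155),crop('scene',155,190,120,90)])])
cv2.imwrite('pics/m0.png',m)
E
```

```text
(no output)
```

View pics/m0.png

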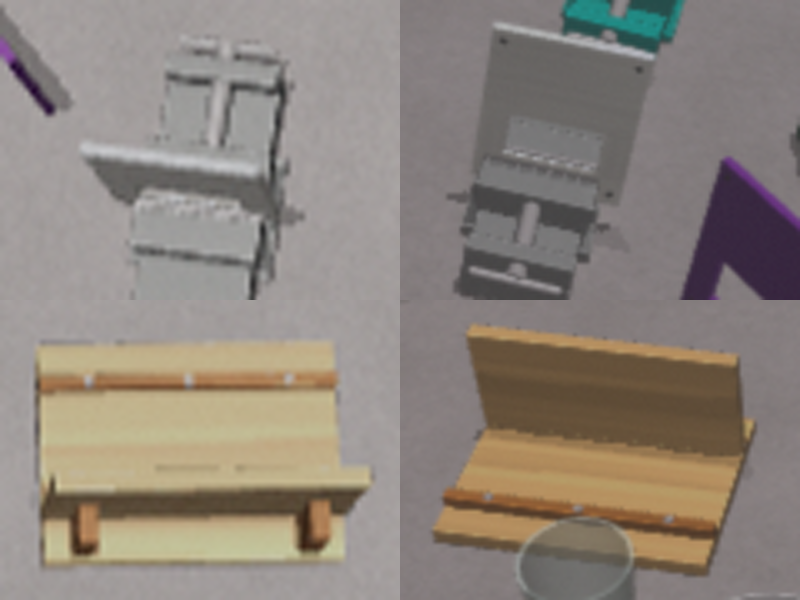

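The crop confirms the choice: the plain grey panel, with its window behind the jaw, stands in the grey vice. Its upper-edge ends are at about (231.6,189.7) and (268.6,193) in top, and (388.5,198) and (436.5,206.5) in scene. I'll triangulate these and the board corners next.

```bash
cat > h.py <<'E'
import numpy as np,cv2,pickle
from scipy.spatial.transform import Rotation as R
np.set_printoptions(precision=4,suppress=True)
def ray(d,p):
    P=np.array(d['pose']); v=P[:3,:3]@[(p[0]-d['cx'])/d['fx'],(p[1]-d['cy'])/d['fy'],1]; return P[:3,3],v/np.linalg.norm(v)
def onz(d,p,z):
    o,v=ray(d,p); return o+v*(z-o[2])/v[2]
def tri(da,pa,db,pb):
    A=np.zeros((3,3));b=np.zeros(3)
    L=[ray(da,pa),ray(db,pb)]
    for o,v in L:
        M=np.eye(3)-np.outer(v,v);A+=M;b+=M@o
    x=np.linalg.solve(A,b); return x,max(np.linalg.norm((np.eye(3)-np.outer(v,v))@(x-o)) for o,v in L)
def proj(d,X):
    c=np.linalg.inv(np.array(d['pose']))@[*X,1]; return np.array([d['fx']*c[0]/c[2]+d['cx'],d['fy']*c[1]/c[2]+d['cy']])
def delta(s,pos,Rt):
    w,x,y,z=s['tcp_rot'];Rc=R.from_quat([x,y,z,w])
    print('shift tool(m)',Rc.inv().apply(np.array(pos)-s['ee_pos']),'turn tool(deg)',np.degrees((Rc.inv()*Rt).as_rotvec()))
E
python3 - <<'E'
from h import *
S=pickle.load(open('scene0.pkl','rb'));T=pickle.load(open('top0.pkl','rb'))
# crop pixel c -> image pixel (crop centre convention)
t=lambda u,v,x,y,k:(u+(x+.5)/k-.5,v+(y+.5)/k-.5)
tp=lambda x,y:t(215,160,x,y,5); sp=lambda x,y:t(360,190,x-400,y,400/120)
ts=lambda x,y:t(355,155,x,y-300,5); ss=lambda x,y:t(155,190,x-400,y-300,400/120)
print('panel L',onz(T,tp(83,148),.2),onz(S,sp(655,55),.2),tri(T,tp(83,148),S,sp(655,55)))
print('panel R',onz(T,tp(268,165),.2),onz(S,sp(495,27),.2),tri(T,tp(268,165),S,sp(495,27)))
for n,p in dict(farL=(40,345),farR=(333,343),nearL=(45,565),nearR=(343,560)).items(): print('base top',n,onz(T,ts(*p),.015))
for n,p in dict(farL=(708,560),farR=(435,527),nearL=(755,422)).items(): print('base sc',n,onz(S,ss(*p),.015))
print('backrest front top sc',onz(S,ss(737,365),.125),onz(S,ss(471,338),.125))
print('backrest top', onz(T,ts(55,478),.125),onz(T,ts(370,468),.125))
print('batten top-far', onz(T,ts(40,375),.027),onz(T,ts(336,373),.027))
# subpixel masks: wood contour in top view
im=T['color'];hsv=cv2.cvtColor(im,cv2.COLOR_RGB2HSV)
m=cv2.inRange(hsv,(8,50,60),(30,255,255));m[:, :355]=0;m[:,440:]=0;m[:150]=0;m[220:]=0
c=max(cv2.findContours(m,0,2)[0],key=cv2.contourArea);print(cv2.boundingRect(c),cv2.approxPolyDP(cv2.convexHull(c),1.5,True).squeeze().tolist())
E
```

```text
panel L [0.5354 0.3178 0.2   ] [0.5326 0.3191 0.2   ] (array([0.535 , 0.3181, 0.202 ]), np.float64(0.0005816713645047805))
panel R [0.5188 0.1838 0.2   ] [0.5177 0.1912 0.2   ] (array([0.5188, 0.1874, 0.2005]), np.float64(0.003684114626296481))
base top farL [ 0.6688 -0.1819  0.015 ]
base top farR [ 0.6635 -0.4189  0.015 ]
base top nearL [ 0.4879 -0.1773  0.015 ]
base top nearR [ 0.4849 -0.4142  0.015 ]
base sc farL [ 0.6627 -0.1792  0.015 ]
base sc farR [ 0.6612 -0.4187  0.015 ]
base sc nearL [ 0.4927 -0.1768  0.015 ]
backrest front top sc [ 0.5372 -0.1763  0.125 ] [ 0.5383 -0.4119  0.125 ]
backrest top [ 0.5339 -0.1773  0.125 ] [ 0.5346 -0.416   0.125 ]
batten top-far [ 0.6406 -0.1795  0.027 ] [ 0.6352 -0.4169  0.027 ]
(362, 163, 67, 45) [[421, 165], [428, 189], [423, 206], [364, 207], [363, 164], [414, 163]]
```

Panel top is at about (0.526, 0.253, 0.2), width 130 mm as specified, yaw about -6.8°. The board origin is at about (0.5775, -0.298), yaw about -0.7°, and its sizes agree. Now I move.

Call:
drive_tool([
  {"x": 0.045, "y": -0.027, "z": -0.006},
  {"x": 0.045, "y": -0.027, "z": -0.006},
  {"x": 0.045, "y": -0.027, "z": -0.006},
  {"x": 0.045, "y": -0.027, "z": -0.006},
  {"x": 0.045, "y": -0.027, "z": -0.006},
  {"x": 0.045, "y": -0.027, "z": -0.006},
  {"x": 0.045, "y": -0.027, "z": -0.006},
  {"x": 0.045, "y": -0.027, "z": -0.006},
  {"az": -10.4},
  {"az": -10.4},
], grip_force=25)

```text
invalid input at $.commands[0]: expected keys ax, ay, az, x, y, z, claw
```

Call:
drive_tool([
  {"az": -10.4},
  {"az": -10.4},
  {"az": -10.4},
  {"az": -10.6},
  {},
  {},
])

```text
invalid input at $.commands[0]: expected keys ax, ay, az, x, y, z, claw
```

```bash
python3 - <<'E'
from h import *
from cell import robot
s=robot.read_state();print(s['clock'],s['ee_pos'],s['q'],s['wrist_force'])
y=np.array([.993,-.119,0]);y/=np.linalg.norm(y);z=np.array([0,0,-1.]);Rt=R.from_matrix(np.c_[np.cross(y,z),y,z])
delta(s,[.526,.253,.35],Rt)
E
```

```text
0.1 [ 0.2375 -0.6315  0.3033] [ 1.0615  0.4266  0.0738  1.6066 -0.0341  1.1108 -0.0671] [-0.2173 -0.3209 -0.4586]
shift tool(m) [ 0.5814 -0.7264 -0.0459] turn tool(deg) [ -0.0619  -0.0333 -62.5544]
```

All seven keys are needed in each row.

Call:
drive_tool([
  {"ax": 0, "ay": 0, "az": 0, "x": 0.045, "y": -0.027, "z": -0.006, "claw": -1},
  {"ax": 0, "ay": 0, "az": 0, "x": 0.045, "y": -0.027, "z": -0.006, "claw": -1},
  {"ax": 0, "ay": 0, "az": 0, "x": 0.045, "y": -0.027, "z": -0.006, "claw": -1},
  {"ax": 0, "ay": 0, "az": 0, "x": 0.045, "y": -0.027, "z": -0.006, "claw": -1},
  {"ax": 0, "ay": 0, "az": 0, "x": 0.045, "y": -0.027, "z": -0.006, "claw": -1},
  {"ax": 0, "ay": 0, "az": 0, "x": 0.045, "y": -0.027, "z": -0.006, "claw": -1},
  {"ax": 0, "ay": 0, "az": 0, "x": 0.045, "y": -0.027, "z": -0.006, "claw": -1},
  {"ax": 0, "ay": 0, "az": 0, "x": 0.045, "y": -0.027, "z": -0.006, "claw": -1},
  {"ax": 0, "ay": 0, "az": -10.4, "x": 0, "y": 0, "z": 0, "claw": -1},
  {"ax": 0, "ay": 0, "az": -10.4, "x": 0, "y": 0, "z": 0, "claw": -1},
], grip_force=25)

```text
clock: 1.35
ee_pos: [0.4989, -0.302, 0.3516]
tcp_rot: [-0.0, 0.934, 0.357, -0.0]
wrist_force: [0.1, -0.4, 0.1]
finger_gap: 1.0
gripper_force: 0.0
```

Call:
drive_tool([
  {"ax": 0, "ay": 0, "az": -10.4, "x": 0, "y": 0, "z": 0, "claw": -1},
  {"ax": 0, "ay": 0, "az": -10.4, "x": 0, "y": 0, "z": 0, "claw": -1},
  {"ax": 0, "ay": 0, "az": -10.4, "x": 0, "y": 0, "z": 0, "claw": -1},
  {"ax": 0, "ay": 0, "az": -10.5, "x": 0, "y": 0, "z": 0, "claw": -1},
  {"ax": 0, "ay": 0, "az": 0, "x": 0, "y": 0, "z": 0, "claw": -1},
])

```text
clock: 1.98
ee_pos: [0.4984, -0.3029, 0.3517]
tcp_rot: [-0.0, 0.749, 0.663, -0.0]
wrist_force: [-0.4, -0.2, -0.1]
finger_gap: 1.001
gripper_force: 0.0
```

```bash
python3 - <<'E'
from h import *
from cell import robot
s=robot.read_state();print(s['clock'],s['ee_pos'],s['q'],s['wrist_force'])
y=np.array([.993,-.119,0]);y/=np.linalg.norm(y);z=np.array([0,0,-1.]);Rt=R.from_matrix(np.c_[np.cross(y,z),y,z])
delta(s,[.526,.253,.35],Rt)
E
```

```text
1.975 [ 0.4984 -0.3029  0.3517] [ 0.6546  0.251  -0.2625  1.7466  0.0704  1.1537  0.2501] [-0.3811 -0.1848 -0.139 ]
shift tool(m) [ 0.5552 -0.0398  0.0019] turn tool(deg) [-0.0251 -0.0188 -0.1163]
```

Call:
drive_tool([
  {"ax": 0, "ay": 0, "az": 0, "x": 0.0555, "y": -0.004, "z": 0, "claw": -1},
  {"ax": 0, "ay": 0, "az": 0, "x": 0.0555, "y": -0.004, "z": 0, "claw": -1},
  {"ax": 0, "ay": 0, "az": 0, "x": 0.0555, "y": -0.004, "z": 0, "claw": -1},
  {"ax": 0, "ay": 0, "az": 0, "x": 0.0555, "y": -0.004, "z": 0, "claw": -1},
  {"ax": 0, "ay": 0, "az": 0, "x": 0.0555, "y": -0.004, "z": 0, "claw": -1},
  {"ax": 0, "ay": 0, "az": 0, "x": 0.0555, "y": -0.004, "z": 0, "claw": -1},
  {"ax": 0, "ay": 0, "az": 0, "x": 0.0555, "y": -0.004, "z": 0, "claw": -1},
  {"ax": 0, "ay": 0, "az": 0, "x": 0.0555, "y": -0.004, "z": 0, "claw": -1},
  {"ax": 0, "ay": 0, "az": 0, "x": 0.0555, "y": -0.004, "z": 0, "claw": -1},
  {"ax": 0, "ay": 0, "az": 0, "x": 0.0555, "y": -0.004, "z": 0, "claw": -1},
])

```text
clock: 3.22
ee_pos: [0.5253, 0.2545, 0.3519]
tcp_rot: [0.0, 0.75, 0.661, -0.0]
wrist_force: [1.1, -1.0, 0.2]
finger_gap: 1.0
gripper_force: 0.0
```

Call:
drive_tool([
  {"ax": 0, "ay": 0, "az": 0, "x": 0, "y": 0, "z": 0.03, "claw": -1},
  {"ax": 0, "ay": 0, "az": 0, "x": 0, "y": 0, "z": 0.02, "claw": -1},
  {"ax": 0, "ay": 0, "az": 0, "x": 0, "y": 0, "z": 0, "claw": -1},
])

```text
clock: 3.6
ee_pos: [0.5251, 0.2518, 0.3005]
tcp_rot: [-0.0, 0.749, 0.662, -0.001]
wrist_force: [0.7, 0.5, 0.2]
finger_gap: 1.0
gripper_force: 0.0
```

```bash
python3 - <<'E'
from h import *
from cell import robot,viewer
s=robot.read_state();print(s['clock'],s['ee_pos'],s['q'],s['wrist_force'])
y=np.array([.993,-.119,0]);y/=np.linalg.norm(y);z=np.array([0,0,-1.]);Rt=R.from_matrix(np.c_[np.cross(y,z),y,z])
delta(s,[.526,.253,.236],Rt)
m=[]
for n,u,v in(('scene',360,130),('top',195,130)):
    d=viewer.get_image(n); m.append(cv2.resize(d['color'][v:v+120,u:u+100,::-1],(400,480),interpolation=cv2.INTER_CUBIC))
cv2.imwrite('pics/m1.png',np.hstack(m))
E
```

```text
3.6 [0.5251 0.2518 0.3005] [-0.0692  0.3379 -0.6028  1.7902  0.2141  1.0821 -0.8707] [0.7456 0.4551 0.2233]
shift tool(m) [0.0014 0.0009 0.0645] turn tool(deg) [-0.13    0.0979 -0.2307]
```

View pics/m1.png

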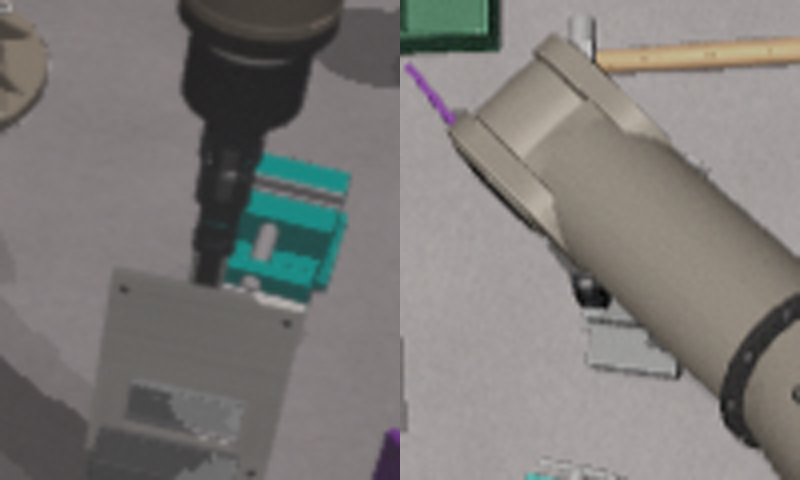

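The left view shows the open gripper centred along the panel, with the front fingertip at (207,285) of the crop, in line with the panel's upper edge. The right view is hidden by the arm. Descend and close softly.

Call:
drive_tool([
  {"ax": 0, "ay": 0, "az": 0, "x": 0.001, "y": 0.001, "z": 0.02, "claw": -1},
  {"ax": 0, "ay": 0, "az": 0, "x": 0, "y": 0, "z": 0.02, "claw": -1},
  {"ax": 0, "ay": 0, "az": 0, "x": 0, "y": 0, "z": 0.015, "claw": -1},
  {"ax": 0, "ay": 0, "az": 0, "x": 0, "y": 0, "z": 0.01, "claw": -1},
  {"ax": 0, "ay": 0, "az": 0, "x": 0, "y": 0, "z": 0, "claw": -1},
])

```text
clock: 4.32
ee_pos: [0.5263, 0.2538, 0.2362]
tcp_rot: [-0.0, 0.748, 0.663, -0.001]
wrist_force: [-0.7, 0.1, 0.2]
finger_gap: 0.997
gripper_force: 0.0
```

Call:
drive_tool([
  {"ax": 0, "ay": 0, "az": 0, "x": 0, "y": 0, "z": 0, "claw": 0.6},
  {"ax": 0, "ay": 0, "az": 0, "x": 0, "y": 0, "z": 0, "claw": 0.6},
  {"ax": 0, "ay": 0, "az": 0, "x": 0, "y": 0, "z": 0, "claw": 0.7},
  {"ax": 0, "ay": 0, "az": 0, "x": 0, "y": 0, "z": 0, "claw": 0.8},
  {"ax": 0, "ay": 0, "az": 0, "x": 0, "y": 0, "z": 0, "claw": 0.9},
  {"ax": 0, "ay": 0, "az": 0, "x": 0, "y": 0, "z": 0, "claw": 1},
  {"ax": 0, "ay": 0, "az": 0, "x": 0, "y": 0, "z": 0, "claw": 1},
], grip_force=20)

```text
clock: 5.2
ee_pos: [0.5265, 0.2539, 0.2372]
tcp_rot: [0.0, 0.748, 0.663, 0.0]
wrist_force: [-1.1, -0.7, 6.1]
finger_gap: 0.092
gripper_force: 22.2
```

Gap is 7.8 mm, which matches the panel thickness, and there is no side force. Firm the grip and lift.

Call:
drive_tool([
  {"ax": 0, "ay": 0, "az": 0, "x": 0, "y": 0, "z": 0, "claw": 1},
  {"ax": 0, "ay": 0, "az": 0, "x": 0, "y": 0, "z": 0, "claw": 1},
  {"ax": 0, "ay": 0, "az": 0, "x": 0, "y": 0, "z": -0.005, "claw": 1},
  {"ax": 0, "ay": 0, "az": 0, "x": 0, "y": 0, "z": -0.005, "claw": 1},
  {"ax": 0, "ay": 0, "az": 0, "x": 0, "y": 0, "z": 0, "claw": 1},
], grip_force=80)

```text
clock: 5.82
ee_pos: [0.5265, 0.2538, 0.2472]
tcp_rot: [0.0, 0.748, 0.663, 0.0]
wrist_force: [0.0, 1.5, -4.5]
finger_gap: 0.084
gripper_force: 77.9
```

Call:
drive_tool([
  {"ax": 0, "ay": 0, "az": 0, "x": 0, "y": 0, "z": -0.01, "claw": 1},
  {"ax": 0, "ay": 0, "az": 0, "x": 0, "y": 0, "z": -0.015, "claw": 1},
  {"ax": 0, "ay": 0, "az": 0, "x": 0, "y": 0, "z": -0.02, "claw": 1},
  {"ax": 0, "ay": 0, "az": 0, "x": 0, "y": 0, "z": -0.03, "claw": 1},
  {"ax": 0, "ay": 0, "az": 0, "x": 0, "y": 0, "z": -0.03, "claw": 1},
  {"ax": 0, "ay": 0, "az": 0, "x": 0, "y": 0, "z": -0.03, "claw": 1},
  {"ax": 0, "ay": 0, "az": 0, "x": 0, "y": 0, "z": -0.02, "claw": 1},
  {"ax": 0, "ay": 0, "az": 0, "x": 0, "y": 0, "z": 0, "claw": 1},
])

```text
clock: 6.82
ee_pos: [0.5267, 0.2542, 0.4044]
tcp_rot: [0.001, 0.748, 0.663, 0.002]
wrist_force: [0.0, 0.3, -5.6]
finger_gap: 0.079
gripper_force: 78.1
```

```bash
python3 - <<'E'
from h import *
from cell import robot,viewer
s=robot.read_state();print(s['clock'],s['ee_pos'],s['q'],s['wrist_force'])
# stand frame, lean 20 deg
th=np.radians(-.7);sx=np.array([np.cos(th),np.sin(th),0]);u=-np.sin(np.radians(20))*sx+np.cos(np.radians(20))*np.array([0,0,1]);z=-u
y=np.cos(np.radians(20))*sx+np.sin(np.radians(20))*np.array([0,0,1])
Rt=R.from_matrix(np.c_[np.cross(y,z),y,z])
delta(s,[.51,-.298,.40],Rt)
d=viewer.get_image('scene');cv2.imwrite('pics/l.png',cv2.resize(d['color'][60:300,300:500,::-1],(500,600)))
E
```

```text
6.825 [0.5267 0.2542 0.4044] [-0.049   0.2574 -0.6191  1.6581  0.1561  1.2722 -0.8184] [ 0.0206  0.3284 -5.6387]
shift tool(m) [-0.5502  0.0496  0.0036] turn tool(deg) [-19.7954   0.9879  -6.1422]
```

View pics/l.png

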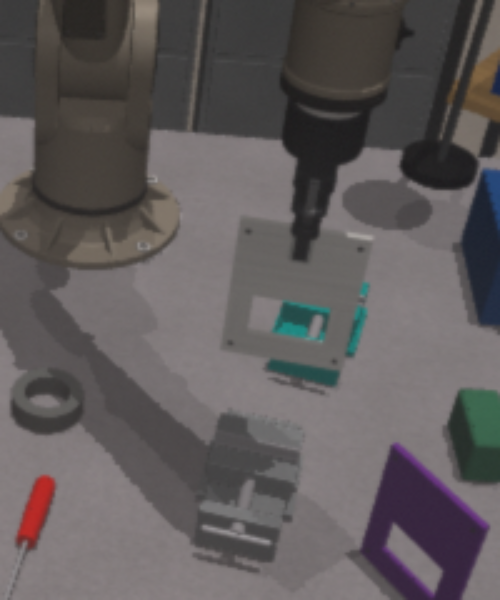

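The panel is out of the vice and hangs straight; in the crop its corners are at (240,217), (373,240) and (228,345), (345,368). The vice is empty and nothing else has moved. Carry it over to the board and tilt.

Call:
drive_tool([
  {"ax": 0, "ay": 0, "az": 0, "x": -0.025, "y": 0.002, "z": 0, "claw": 1},
  {"ax": 0, "ay": 0, "az": 0, "x": -0.05, "y": 0.005, "z": 0, "claw": 1},
  {"ax": 0, "ay": 0, "az": 0, "x": -0.06, "y": 0.005, "z": 0, "claw": 1},
  {"ax": 0, "ay": 0, "az": 0, "x": -0.06, "y": 0.005, "z": 0, "claw": 1},
  {"ax": 0, "ay": 0, "az": 0, "x": -0.06, "y": 0.006, "z": 0, "claw": 1},
  {"ax": 0, "ay": 0, "az": 0, "x": -0.06, "y": 0.006, "z": 0, "claw": 1},
  {"ax": 0, "ay": 0, "az": 0, "x": -0.06, "y": 0.006, "z": 0, "claw": 1},
  {"ax": 0, "ay": 0, "az": 0, "x": -0.06, "y": 0.006, "z": 0, "claw": 1},
  {"ax": 0, "ay": 0, "az": 0, "x": -0.06, "y": 0.006, "z": 0, "claw": 1},
  {"ax": 0, "ay": 0, "az": 0, "x": -0.04, "y": 0.003, "z": 0, "claw": 1},
])

```text
clock: 8.12
ee_pos: [0.5109, -0.2862, 0.4008]
tcp_rot: [-0.001, 0.749, 0.663, -0.001]
wrist_force: [-0.7, 1.2, -4.1]
finger_gap: 0.08
gripper_force: 78.1
```

Call:
drive_tool([
  {"ax": 0, "ay": 0, "az": 0, "x": -0.015, "y": 0, "z": 0, "claw": 1},
  {"ax": -4, "ay": 0.2, "az": -1.3, "x": 0, "y": 0, "z": 0, "claw": 1},
  {"ax": -4, "ay": 0.2, "az": -1.3, "x": 0, "y": 0, "z": 0, "claw": 1},
  {"ax": -4, "ay": 0.2, "az": -1.3, "x": 0, "y": 0, "z": 0, "claw": 1},
  {"ax": -4, "ay": 0.2, "az": -1.2, "x": 0, "y": 0, "z": 0, "claw": 1},
  {"ax": -3.8, "ay": 0.2, "az": -1.1, "x": 0, "y": 0, "z": 0, "claw": 1},
  {"ax": 0, "ay": 0, "az": 0, "x": 0, "y": 0, "z": 0, "claw": 1},
  {"ax": 0, "ay": 0, "az": 0, "x": 0, "y": 0, "z": 0, "claw": 1},
])

```text
clock: 9.12
ee_pos: [0.5102, -0.2977, 0.4016]
tcp_rot: [0.122, 0.7, 0.693, 0.12]
wrist_force: [-0.3, -0.4, -4.7]
finger_gap: 0.082
gripper_force: 78.2
```

```bash
cat >> h.py <<'E'
th=np.radians(-.7);sx=np.array([np.cos(th),np.sin(th),0]);sy=np.array([-sx[1],sx[0],0]);up=np.array([0,0,1.]);O=np.array([.5775,-.298,0])
def tgt(lean):
    a=np.radians(lean);z=np.sin(a)*sx-np.cos(a)*up;y=np.cos(a)*sx+np.sin(a)*up
    return R.from_matrix(np.c_[np.cross(y,z),y,z])
E
python3 - <<'E'
from h import *
from cell import robot,viewer
s=robot.read_state();print(s['clock'],s['ee_pos'],s['q'],s['wrist_force'],s['finger_gap'])
delta(s,[.51,-.298,.40],tgt(20))
d=viewer.get_image('scene');pickle.dump(d,open('s2.pkl','wb'));u,v=140,80
cv2.imwrite('pics/c.png',cv2.resize(d['color'][v:v+200,u:u+160,::-1],(480,600),interpolation=cv2.INTER_CUBIC))
w,x,y,z=s['tcp_rot'];Rc=R.from_quat([x,y,z,w])
for z0 in(.036,.206):
  for x0 in(-.065,.065):
    p=proj(d,s['ee_pos']+Rc.apply([x0,.004,z0]));print((p-[u,v])*3)
E
```

```text
9.125 [ 0.5102 -0.2977  0.4016] [ 0.7511  0.1088 -0.2831  1.8422 -0.1553  0.8912  0.5428] [-0.2519 -0.3825 -4.6679] 0.08186697088003014
shift tool(m) [-0.0003 -0.0008  0.0015] turn tool(deg) [-0.2934 -0.0034  0.0841]
[119.3359 144.2947]
[266.4939 158.6745]
[126.2134 329.9448]
[266.3815 345.4274]
```

View pics/c.png

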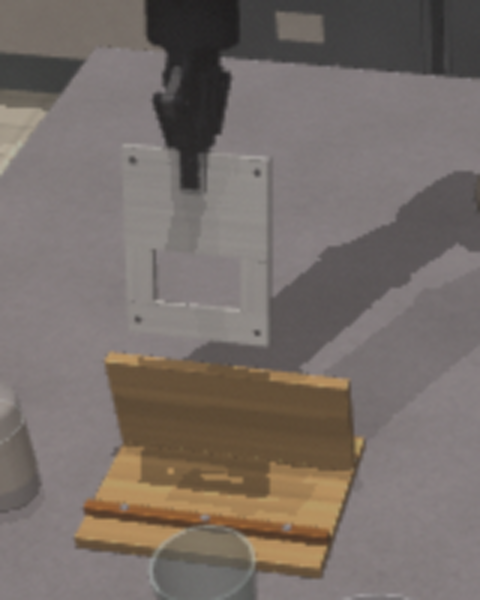

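The panel sits as predicted: corners (122,144), (272,157), (126,330), (270,346) in the crop, against predicted (119,144), (266,159), (126,330), (266,345). It is about 2–3 mm off along the width and the backrest is clear. Lower to just above the base, slightly in front of the backrest.

Call:
drive_tool([
  {"ax": 0, "ay": 0, "az": 0, "x": -0.002, "y": 0.009, "z": 0.003, "claw": 1},
  {"ax": 0, "ay": 0, "az": 0, "x": 0, "y": -0.01, "z": 0.028, "claw": 1},
  {"ax": 0, "ay": 0, "az": 0, "x": 0, "y": -0.011, "z": 0.03, "claw": 1},
  {"ax": 0, "ay": 0, "az": 0, "x": 0, "y": -0.011, "z": 0.03, "claw": 1},
  {"ax": 0, "ay": 0, "az": 0, "x": 0, "y": -0.011, "z": 0.03, "claw": 1},
  {"ax": 0, "ay": 0, "az": 0, "x": 0, "y": -0.009, "z": 0.025, "claw": 1},
  {"ax": 0, "ay": 0, "az": 0, "x": 0, "y": -0.007, "z": 0.018, "claw": 1},
  {"ax": 0, "ay": 0, "az": 0, "x": 0, "y": -0.003, "z": 0.008, "claw": 1},
  {"ax": 0, "ay": 0, "az": 0, "x": 0, "y": 0, "z": 0, "claw": 1},
  {"ax": 0, "ay": 0, "az": 0, "x": 0, "y": 0, "z": 0, "claw": 1},
])

```text
clock: 10.42
ee_pos: [0.5192, -0.3007, 0.223]
tcp_rot: [0.123, 0.7, 0.693, 0.121]
wrist_force: [0.4, -0.4, -4.5]
finger_gap: 0.082
gripper_force: 78.3
```

```bash
python3 - <<'E'
from h import *
from cell import robot,viewer
s=robot.read_state();print(s['clock'],s['ee_pos'],s['wrist_force'],s['finger_gap'])
delta(s,[.519,-.300,.218],tgt(20))
d=viewer.get_image('scene');u,v=150,140
cv2.imwrite('pics/d.png',cv2.resize(d['color'][v:v+145,u:u+120,::-1],(480,580),interpolation=cv2.INTER_CUBIC))
w,x,y,z=s['tcp_rot'];Rc=R.from_quat([x,y,z,w])
for z0 in(.036,.206):
  for x0 in(-.065,.065):
    p=proj(d,s['ee_pos']+Rc.apply([x0,.004,z0]));print((p-[u,v])*4)
E
```

```text
10.425 [ 0.5192 -0.3007  0.223 ] [ 0.3738 -0.3989 -4.4952] 0.08194265902733726
shift tool(m) [ 0.0007 -0.0019  0.0046] turn tool(deg) [-0.1249  0.0565  0.0949]
[153.0448 176.5899]
[333.3996 196.4406]
[159.5251 395.2291]
[332.0262 416.1429]
```

View pics/d.png

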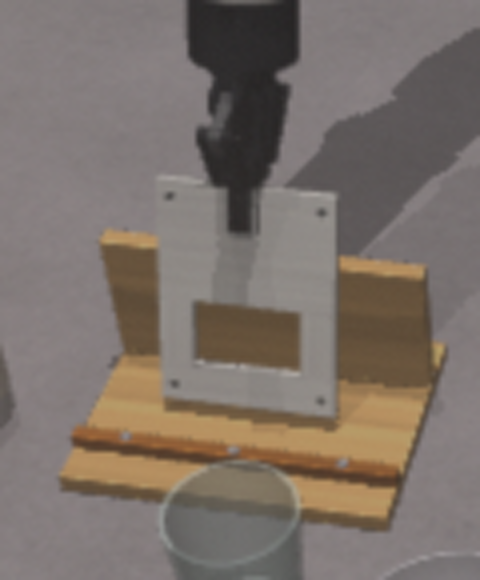

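The panel hangs just above the base between backrest and batten: lower edge (166,408)–(335,418), batten ends (73,435) and (400,478), backrest foot ends (122,355) and (432,385). I'll check the centring by rays.

```bash
python3 - <<'E'
from h import *
S=pickle.load(open('s2.pkl','rb'))
q=lambda x,y:(150+(x+.5)/4-.5,140+(y+.5)/4-.5)
for n,p,z in(('foot',(166,406),.0275),('foot',(335,416),.0275),('batten',(75,430),.027),('batten',(400,472),.027),('brfoot',(122,355),.015),('brfoot',(432,385),.015),('brtop',(100,236),.125),('brtop',(427,270),.125)):
    print(n,onz(S,q(*p),z)-O)
E
```

```text
foot [ 0.0204 -0.0636  0.0275]
foot [0.0116 0.0608 0.0275]
batten [ 0.053  -0.1205  0.027 ]
batten [0.0577 0.1204 0.027 ]
brfoot [-0.0381 -0.12    0.015 ]
brfoot [-0.0424  0.1199  0.015 ]
brtop [-0.0489 -0.1215  0.125 ]
brtop [-0.0491  0.1215  0.125 ]
```

Centred within 2 mm, and the hole rows run parallel to the board. Approach the backrest and base in small steps, watching the force.

Call:
drive_tool([
  {"ax": 0, "ay": 0, "az": 0, "x": 0, "y": -0.004, "z": 0.004, "claw": 1},
  {"ax": 0, "ay": 0, "az": 0, "x": 0, "y": -0.004, "z": 0.0037, "claw": 1},
  {"ax": 0, "ay": 0, "az": 0, "x": 0, "y": 0, "z": 0, "claw": 1},
])

```text
clock: 10.85
ee_pos: [0.5133, -0.3005, 0.2118]
tcp_rot: [0.122, 0.701, 0.693, 0.121]
wrist_force: [0.5, -0.0, -4.6]
finger_gap: 0.081
gripper_force: 78.3
```

Call:
drive_tool([
  {"ax": 0, "ay": 0, "az": 0, "x": 0, "y": -0.0014, "z": -0.0005, "claw": 1},
  {"ax": 0, "ay": 0, "az": 0, "x": 0, "y": 0, "z": 0, "claw": 1},
])

```text
clock: 11.1
ee_pos: [0.5121, -0.3004, 0.2123]
tcp_rot: [0.123, 0.7, 0.693, 0.121]
wrist_force: [0.4, -0.1, -5.2]
finger_gap: 0.081
gripper_force: 78.3
```

Call:
drive_tool([
  {"ax": 0, "ay": 0, "az": 0, "x": 0, "y": -0.0014, "z": -0.0005, "claw": 1},
  {"ax": 0, "ay": 0, "az": 0, "x": 0, "y": 0, "z": 0, "claw": 1},
])

```text
clock: 11.35
ee_pos: [0.5108, -0.3004, 0.2123]
tcp_rot: [0.123, 0.7, 0.693, 0.121]
wrist_force: [0.7, 0.2, -4.2]
finger_gap: 0.081
gripper_force: 78.3
```

Call:
drive_tool([
  {"ax": 0, "ay": 0, "az": 0, "x": 0, "y": -0.0014, "z": -0.0005, "claw": 1},
  {"ax": 0, "ay": 0, "az": 0, "x": 0, "y": 0, "z": 0, "claw": 1},
])

```text
clock: 11.6
ee_pos: [0.5102, -0.3004, 0.2128]
tcp_rot: [0.124, 0.7, 0.693, 0.121]
wrist_force: [6.1, 0.9, -4.8]
finger_gap: 0.08
gripper_force: 78.2
```

Call:
drive_tool([
  {"ax": 0, "ay": 0, "az": 0, "x": 0, "y": -0.0014, "z": -0.0005, "claw": 1},
  {"ax": 0, "ay": 0, "az": 0, "x": 0, "y": 0, "z": 0, "claw": 1},
])

```text
clock: 11.85
ee_pos: [0.5096, -0.3004, 0.2133]
tcp_rot: [0.124, 0.7, 0.693, 0.122]
wrist_force: [11.5, 1.2, -5.5]
finger_gap: 0.085
gripper_force: 78.3
```

Call:
drive_tool([
  {"ax": 0, "ay": 0, "az": 0, "x": 0, "y": -0.0003, "z": 0.001, "claw": 1},
  {"ax": 0, "ay": 0, "az": 0, "x": 0, "y": 0, "z": 0, "claw": 1},
])

```text
clock: 12.1
ee_pos: [0.5099, -0.3006, 0.2127]
tcp_rot: [0.125, 0.7, 0.693, 0.122]
wrist_force: [9.4, 0.6, -0.2]
finger_gap: 0.081
gripper_force: 79.4
```

Call:
drive_tool([
  {"ax": 0, "ay": 0, "az": 0, "x": 0, "y": 0.0019, "z": 0.0007, "claw": 1},
  {"ax": 0, "ay": 0, "az": 0, "x": 0, "y": 0, "z": 0, "claw": 1},
])

```text
clock: 12.35
ee_pos: [0.5106, -0.3005, 0.2117]
tcp_rot: [0.123, 0.7, 0.693, 0.121]
wrist_force: [4.7, -0.0, -0.1]
finger_gap: 0.081
gripper_force: 79.4
```

Call:
drive_tool([
  {"ax": 0, "ay": 0, "az": 0, "x": 0, "y": -0.0003, "z": 0.001, "claw": 1},
  {"ax": 0, "ay": 0, "az": 0, "x": 0, "y": 0, "z": 0, "claw": 1},
])

```text
clock: 12.6
ee_pos: [0.5109, -0.3006, 0.211]
tcp_rot: [0.124, 0.7, 0.693, 0.121]
wrist_force: [6.8, 0.1, 3.4]
finger_gap: 0.083
gripper_force: 79.9
```

Call:
drive_tool([
  {"ax": 0, "ay": 0, "az": 0, "x": 0, "y": -0.0003, "z": 0.001, "claw": 1},
  {"ax": 0, "ay": 0, "az": 0, "x": 0, "y": 0, "z": 0, "claw": 1},
])

```text
clock: 12.85
ee_pos: [0.5109, -0.3008, 0.2108]
tcp_rot: [0.124, 0.7, 0.693, 0.121]
wrist_force: [-1.9, 2.7, 19.1]
finger_gap: 0.082
gripper_force: 82.8
```

Base contact at TCP z 0.211, as computed. Ease the press and release gently.

Call:
drive_tool([
  {"ax": 0, "ay": 0, "az": 0, "x": 0, "y": 0, "z": -0.001, "claw": 1},
  {"ax": 0, "ay": 0, "az": 0, "x": 0, "y": 0, "z": 0, "claw": 1},
], grip_force=20)

```text
clock: 13.1
ee_pos: [0.5107, -0.3007, 0.211]
tcp_rot: [0.124, 0.7, 0.693, 0.121]
wrist_force: [7.3, -1.0, 3.1]
finger_gap: 0.086
gripper_force: 79.5
```

Call:
drive_tool([
  {"ax": 0, "ay": 0, "az": 0, "x": 0, "y": 0, "z": 0, "claw": 0.8},
  {"ax": 0, "ay": 0, "az": 0, "x": 0, "y": 0, "z": 0, "claw": 0.7},
  {"ax": 0, "ay": 0, "az": 0, "x": 0, "y": 0, "z": 0, "claw": 0.6},
  {"ax": 0, "ay": 0, "az": 0, "x": 0, "y": 0, "z": 0, "claw": 0.5},
  {"ax": 0, "ay": 0, "az": 0, "x": 0, "y": 0, "z": 0, "claw": 0.5},
])

```text
clock: 13.72
ee_pos: [0.5095, -0.3004, 0.2099]
tcp_rot: [0.123, 0.7, 0.693, 0.121]
wrist_force: [0.3, -0.2, -0.7]
finger_gap: 0.249
gripper_force: 0.0
```

```bash
python3 - <<'E'
from h import *
from cell import robot,viewer
s=robot.read_state();print(s['clock'],s['ee_pos'],s['wrist_force'],s['finger_gap'],s['gripper_force'])
d=viewer.get_image('scene');u,v=150,140
cv2.imwrite('pics/e.png',cv2.resize(d['color'][v:v+145,u:u+120,::-1],(480,580),interpolation=cv2.INTER_CUBIC))
E
```

```text
13.725 [ 0.5095 -0.3004  0.2099] [ 0.2609 -0.2123 -0.7078] 0.2485870926594887 0.0
```

View pics/e.png

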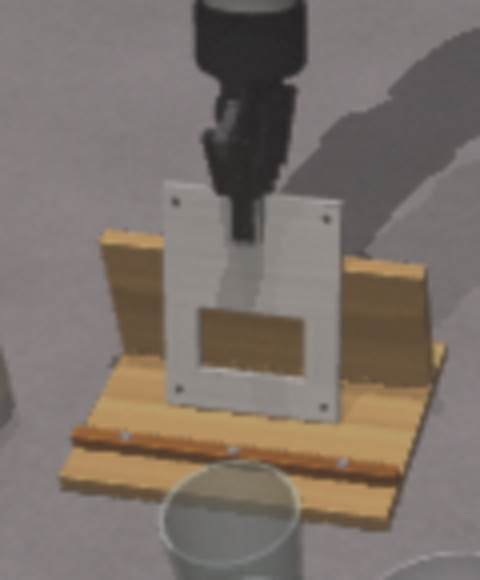

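The panel leans on the backrest with the pads free: lower edge (168,403)–(338,418), upper corners (163,183) and (341,203). Withdraw straight back along the fingers.

Call:
drive_tool([
  {"ax": 0, "ay": 0, "az": 0, "x": 0, "y": 0, "z": -0.01, "claw": 0.5},
  {"ax": 0, "ay": 0, "az": 0, "x": 0, "y": 0, "z": -0.015, "claw": 0.5},
  {"ax": 0, "ay": 0, "az": 0, "x": 0, "y": 0, "z": -0.02, "claw": 0.5},
  {"ax": 0, "ay": 0, "az": 0, "x": 0, "y": 0, "z": -0.03, "claw": 0.5},
  {"ax": 0, "ay": 0, "az": 0, "x": 0, "y": 0, "z": -0.04, "claw": 0.5},
  {"ax": 0, "ay": 0, "az": 0, "x": 0, "y": 0, "z": -0.04, "claw": 0.5},
  {"ax": 0, "ay": 0, "az": 0, "x": 0, "y": 0, "z": -0.02, "claw": 0.5},
  {"ax": 0, "ay": 0, "az": 0, "x": 0, "y": 0, "z": 0, "claw": 0.5},
  {"ax": 0, "ay": 0, "az": 0, "x": 0, "y": 0, "z": 0, "claw": 0.5},
])

```text
clock: 14.9
ee_pos: [0.45, -0.2994, 0.3746]
tcp_rot: [0.123, 0.7, 0.693, 0.121]
wrist_force: [-0.9, 0.2, -0.5]
finger_gap: 0.25
gripper_force: 0.0
```

```bash
python3 - <<'E'
from h import *
from cell import robot,viewer
s=robot.read_state();print(s['clock'],s['ee_pos'],s['wrist_force'])
d=viewer.get_image('scene');cv2.imwrite('pics/f.png',cv2.resize(d['color'][100:350,120:440,::-1],(768,600),interpolation=cv2.INTER_CUBIC))
a=np.radians(20);f=O+.0038*sx+.0164*up;ax=-np.sin(a)*sx+np.cos(a)*up
for k in(0,.17):
  for y in(-.065,.065): print((proj(d,f+k*ax+y*sy)-[120,100])*2.4)
E
```

```text
14.9 [ 0.45   -0.2994  0.3746] [-0.852   0.2367 -0.4687]
[175.521  334.9237]
[277.7353 347.3115]
[172.0128 205.4194]
[278.7943 217.159 ]
```

View pics/f.png

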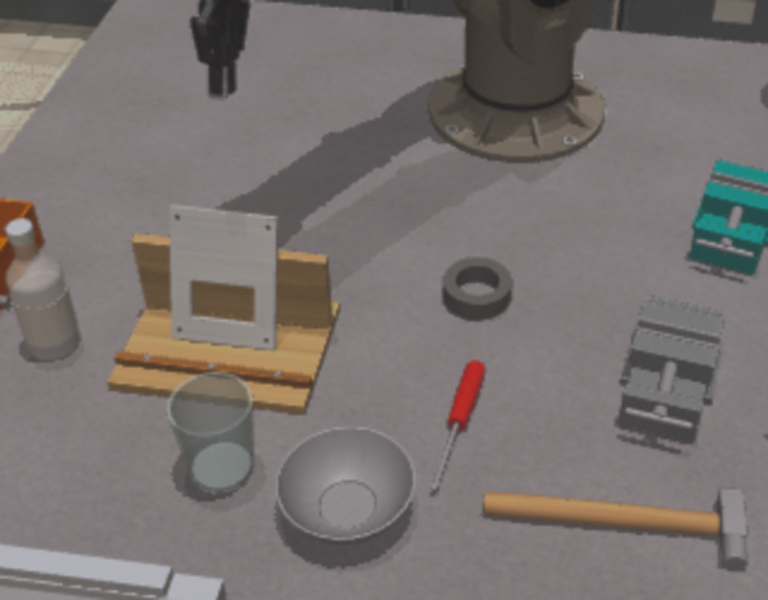

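The panel's corners at (172,207), (278,218), (174,337) and (276,349) agree with the predicted 20° lean within about 2 pixels. The gripper is clear, at (222,90), and the other objects in view have not moved.

```bash
python3 -c "
from cell import robot
print(robot.hand_in())"
```

```text
the job is handed in; nothing more can be done
None
```

I handed in the job: the aluminium panel stands the same way up on the drying board, centred to within a few millimetres, leaning back about 20° against the backrest and released, and no other object in the final view had moved.

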